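# Find and seat the rocking cover of a model-kit parts case

## Robot

A 6-joint arm with a two-finger parallel gripper is mounted at the origin on the work surface. World frame = base frame: x ahead of the robot, y to its left, z up, the work surface at z = 0. Lengths are in m, angles in rad, forces in N, time in s.
With the tool pointing down it reaches from about 0.35 to 0.85 m from the base axis. Payload 8.1 kg.
Tool frame: the origin (TCP) lies at the very end of the fingers, on their centre line; the grasp point (between the pads) lies 19 mm behind it; z points along the fingers, y is the direction in which the jaws open and shut (so a half turn about z gives the same grasp; the last joint's range is limited). The gripper opens to 93 mm and grips with 3 to 60 N. Pads are 15 mm wide; open, the fingers measure 128 mm over their backs; the gripper's body (75 mm by 188 mm) begins 65 mm behind the grasp point.
Start: joints at [-1.368, 0.13, 1.488, -0, 1.523, -0.085], TCP at [0.17, -0.575, 0.219] pointing down, gripper open.
Joint ranges: [-2.96, 2.96], [-0.89, 2.26], [0.02, 2.5], [-1.34, 4.48], [0, 2.73], [-2.66, 2.66]. Speed limits (rad/s): [2.39, 2.39, 2.79, 3.14, 3.14, 3.14].

## Interface

Orientations are given as a rotation vector (axis times angle).
In Python, from plant import robot gives the robot as it stands.
- The arm moves only by the shell command python3 -m pendant 'ROWS' [OPENING] [FORCE]. ROWS is JSON, a list of rows, each an object with "delta_pos": the shift along the tool's x, y, z in m, a list of three; "spin": the turn about the tool's z in rad. In form: [{"delta_pos": [dx, dy, dz], "spin": spin}, ...]. A call has 1 to 10 rows; each row is the pose to reach, as a shift and turn from the pose measured when the call began, along the tool's axes at that moment; what a row does not reach only later rows make up. A row lasts 1/10 s, in which the tool goes at most 50 mm and 8.59 degrees, less where a joint would pass 70% of its speed; a pose out of reach is approached as far as the arm can. A call with a gripper value outside its range is refused whole. OPENING is the closure, from -1 (fully open) to 1 (shut), set as the call begins (- or left out, the last holds). The fingers move at their own pace and stop on an object; FORCE is the grip in N (left out, the last holds). Time passes only in rows, so rows that repeat a pose let the fingers close. It gives the time, the measured TCP pose, the force and the opening at its end, in the units of the state.
- robot.read_state(): the state, without advancing time (a new reading comes with each control period).
- robot.read_camera(name): name is "scene" or "top"; returns a dict with "color" (384x512x3 uint8, blue, green, red), "camera_matrix" (3x3 intrinsics, pixels), "D" ([k1, k2, p1, p2, k3] as OpenCV has them; the pictures are not rectified), "R" (3x3) and "t" (3): a world point X has camera coordinates R X + t. Camera axes: x right, y down, z forward; pixel columns grow to the right and rows downward; lengths in m; the calibration is good to about 2 mm. A picture is of the moment at which its call begins. There is no depth.
- robot.close_job(): hands the job in, once; it reports no verdict.
Trained networks look in the newest picture that a camera, given by its name, has taken for a name from the list of things; names that differ only in an ending like _2 or _b are one class to them, and where a whole thing is asked for, a point or a joint stands for the part that bears it (a point fixed in the world has none). Each returns a list of dicts, best first, with "score" (0 to 1); they miss things now and then, are a little off and sometimes report something else, mostly with a low value. They report only what shows in the picture. A call takes as long as a camera call. They do not tell look-alikes from the thing itself.
- robot.outline_of(camera, label): "mask" (384x512 bool, what is visible of it).
- robot.mark_of(camera, label): "location" ([x, y, z] in m, in the coordinates of the camera as it stood for that picture, good to about 4 mm: a listed point, or the origin of a listed thing).
The state is a dict: "t": time; "q": joint angles; "dq": joint speeds; "joint_torque": joint torques, N m; "tool_pos": TCP position; "orientation": TCP orientation; "force": force on the tool from outside, world axes, zero at the start; "wrist_torque": the same for the moment, N m; "opening": finger opening in m.
Only numpy, scipy, OpenCV 4.12 (cv2) and the standard library are available. Lean on these libraries where they do the work, as an engineer would, in place of code of your own. Each camera call takes 0.05 s, during which the arm holds its last target.

## Task

One of the four identical push-in covers on the model builder's small-parts case is not home and rocks. Press down near an edge of one cover after another until you find the one that tips under the fingertip, then press that one firmly in its middle until it is fully home and level like the others. Do it with the fingertips only: do not lift or pull out any cover, and leave the paint pot, the sprue frame and the tweezers as they are.

Things in the scene. Friction and masses are not known exactly. Their poses are not given: they have to be found in the camera images.
- case: Grey plastic small-parts case, fixed to the bench, 184 x 184 mm, 40 mm high, with four square wells 54 mm wide in a 2 x 2 grid, their centres 42 mm from the middle of the case along each of its x and y axes. Origin: centre of its underside, on the work surface; z up; its -x side has a small steel latch and faces roughly to the robot.
- cover_a: White square push-in cover over the well at case x = -42 mm, y = +42 mm. Plate 64 x 64 x 6 mm, below it a plug 48 x 48 x 12 mm that hangs in the well with 3 mm play all round; 45 g, loose. Origin: centre of the plate's underside; z up, sides along the case's x and y. Home: plate flat on the case, origin 40 mm and top face 46 mm above the work surface. A cover that is home does not tip when pressed.
- cover_b: Identical cover over the well at case x = -42 mm, y = -42 mm; axes and sizes as cover_a. Any one of the four, a different one each time, is not home: its plug rests on a hidden stiff round post, 16 mm across, in the middle of the well, so it stands level but about 4.5 mm too high.
- cover_c: Identical cover over the well at case x = +42 mm, y = +42 mm; axes and sizes as cover_a. A press of under 2 N about 22 mm from the centre of the cover that is not home, towards any side, tips it about 0.18 rad until that edge meets the case; a fingertip there then stops 2 to 4 mm higher than on a home cover; let go, it comes back level.
- cover_d: Identical cover over the well at case x = +42 mm, y = -42 mm; axes and sizes as cover_a. The cover that is not home needs about 11 N down on its middle: the post gives way, the plate sinks 4.5 mm, meets the case and stays there.
- paint_pot: Small round paint pot with a white lid, 38 mm across, 48 mm high, 60 g, standing beside the case. Origin: centre of its underside. Leave alone.
- sprue: Flat olive plastic sprue frame with kit parts, about 146 x 96 mm, 6 mm high, lying beside the case. Origin: centre of its underside. Leave alone.
- tweezers: Steel tweezers lying on the bench beyond the case, about 125 mm long, 8 mm high. Origin: centre of the underside, x along the length. Leave alone.
Mind the look-alikes: they are no part of the job. Leave any blue or red look-alike of the cover_d alone.

How it is judged:
By the outcome, as a careful person would: the job done as asked, in the order asked, and still so for the second after the job is handed in, with the robot touching nothing.
It also fails if it takes over 45 s, if anything falls off the work surface, if the arm or the gripper's body presses on something with over 40 N, if the wrist force passes 120 N, or if a joint passes its speed limit or range.

## Working session

There is one attempt and no reset: what is moved stays moved. The work goes in short steps, Python scripts to look and compute and a shell command to move; the robot and the scene stay as the last step left them, time stands still between calls to the robot, and variables do not carry over. Pictures are saved under pics/ and viewed, and the job is handed in when it is done.

```bash
mkdir -p pics; ls; python3 - <<'E'
from plant import robot
import cv2,numpy as np
s=robot.read_state();print({k:np.round(v,3) for k,v in s.items()})
for c in("scene","top"):
    r=robot.read_camera(c);cv2.imwrite(f"pics/{c}0.png",r["color"])
    R,t=np.array(r["R"]),np.array(r["t"])
    print(c,-R.T@t,R[2])
    for l in("case","cover_a","cover_d","paint_pot","sprue","tweezers"):
        for m in robot.mark_of(c,l):
            p=np.array(m["location"]);X=R.T@(p-t)
            px=cv2.projectPoints(p[None],np.zeros(3),np.zeros(3),np.array(r["camera_matrix"]),np.array(r["D"]))[0].ravel()
            print(l,round(m["score"],2),X.round(4),px.round())
E
```

```text
pics
{'t': np.float64(0.0), 'q': array([-1.368,  0.131,  1.489,  0.   ,  1.523, -0.085]), 'dq': array([ 0.002, -0.001, -0.   , -0.   , -0.   ,  0.001]), 'joint_torque': array([ 2.0000e-03, -5.5983e+01, -4.9176e+01,  7.7000e-02,  3.5000e-02,
       -0.0000e+00]), 'tool_pos': array([ 0.17 , -0.575,  0.218]), 'orientation': array([-3.107, -0.45 ,  0.   ]), 'force': array([-0.216,  0.072,  0.862]), 'wrist_torque': array([0.023, 0.028, 0.017]), 'opening': np.float64(0.093)}
scene [ 0.92776542 -0.07226242  0.61555914] [-0.5210198   0.17564138 -0.83527748]
case 0.65 [ 0.5498 -0.008   0.0049] [228. 199.]
cover_a 0.95 [0.7425 0.1023 0.0121] [317. 266.]
cover_a 0.9 [ 0.5961 -0.0448  0.0458] [214. 213.]
cover_a 0.84 [0.5884 0.0369 0.0432] [255. 198.]
cover_a 0.78 [0.5014 0.0287 0.0394] [237. 165.]
cover_a 0.69 [ 0.728  -0.1498  0.0129] [176. 304.]
cover_a 0.66 [ 0.5114 -0.0575  0.0486] [196. 178.]
cover_a 0.64 [0.3717 0.1143 0.0115] [257. 121.]
cover_d 0.95 [0.7425 0.1023 0.0121] [317. 266.]
cover_d 0.9 [ 0.5961 -0.0448  0.0458] [214. 213.]
cover_d 0.84 [0.5884 0.0369 0.0432] [255. 198.]
cover_
[... 713 characters left out ...]
1. 175.]
cover_a 0.61 [0.5922 0.0349 0.0386] [248. 177.]
cover_a 0.6 [0.3745 0.1167 0.0103] [213. 269.]
cover_a 0.59 [ 0.5146 -0.0528  0.0437] [285. 210.]
cover_d 0.86 [0.7384 0.1026 0.0126] [221. 119.]
cover_d 0.81 [ 0.7245 -0.1494  0.0139] [324. 126.]
cover_d 0.62 [0.5042 0.0268 0.042 ] [252. 214.]
cover_d 0.62 [ 0.5984 -0.0429  0.0406] [281. 175.]
cover_d 0.61 [0.5922 0.0349 0.0386] [248. 177.]
cover_d 0.6 [0.3745 0.1167 0.0103] [213. 269.]
cover_d 0.59 [ 0.5146 -0.0528  0.0437] [285. 210.]
paint_pot 0.79 [ 0.5263  0.1697 -0.0025] [192. 205.]
sprue 0.9 [ 0.5523 -0.1962 -0.0006] [342. 196.]
sprue 0.71 [ 0.5496 -0.0104 -0.0025] [266. 197.]
tweezers 0.42 [ 0.7107 -0.0057 -0.0028] [265. 132.]
```

```bash
python3 - <<'E'
import cv2
a=cv2.imread("pics/scene0.png");cv2.imwrite("pics/s1.png",cv2.resize(a[90:340,100:360],None,fx=2.3,fy=2.3,interpolation=3))
a=cv2.imread("pics/top0.png");cv2.imwrite("pics/t1.png",cv2.resize(a[90:300,160:400],None,fx=2.8,fy=2.8,interpolation=3))
E
```

```text
(no output)
```

View pics/s1.png

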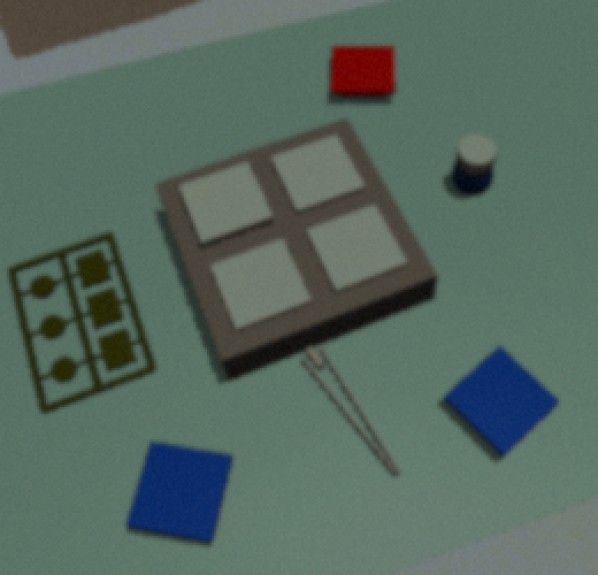

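View pics/t1.png

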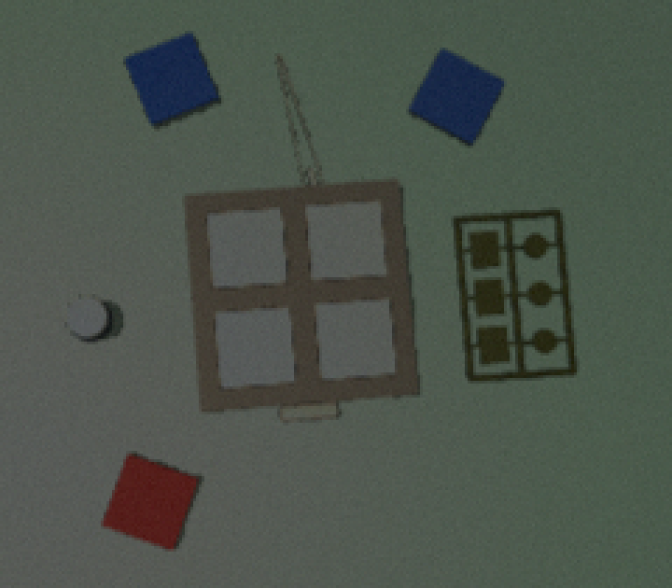

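Four white covers sit on the case, with top-view marks at a (252,214), b (285,210), c (248,177) and d (281,175). The loose red square (213,269) and the two blue squares (221,119) and (324,126) are look-alikes lying on the bench, so I leave them alone. In the scene view, b (196,178) has a stronger shadow, but pressing has to confirm it. Next I fit the case pose and check it with an overlay.

```bash
cat > h.py <<'E'
import numpy as np,json,os
from scipy.spatial.transform import Rotation as Ro
C=json.load(open("pose.json")) if os.path.exists("pose.json") else None
L=dict(a=(-.042,.042),b=(-.042,-.042),c=(.042,.042),d=(.042,-.042))
def w(x,y,z=0):
    c,s=np.cos(C[2]),np.sin(C[2]);return np.array([C[0]+c*x-s*y,C[1]+s*x+c*y,z])
def go(robot,x,y,z):
    s=robot.read_state();R=Ro.from_rotvec(s["orientation"]).as_matrix()
    d=R.T@(w(x,y,z)-s["tool_pos"])
    yaw=np.arctan2(R[1,0],R[0,0])
    print("t",round(s["t"],2),"delta",d.round(4),"spin",round(yaw-C[2],4),"pos",np.round(s["tool_pos"],4),"f",np.round(s["force"],2),"tilt",R[:,2].round(3))
E
python3 - <<'E'
from plant import robot
import cv2,numpy as np,json
import h
from scipy.optimize import least_squares
P=dict(a=[(.5014,.0287),(.5042,.0268)],b=[(.5114,-.0575),(.5146,-.0528)],c=[(.5884,.0369),(.5922,.0349)],d=[(.5961,-.0448),(.5984,-.0429)])
def f(v):
    h.C=v;return np.concatenate([h.w(*h.L[k])[:2]-p for k in P for p in P[k]])
r=least_squares(f,[.55,-.01,.1],x_scale=[.01,.01,.1]);print(r.x,r.fun.round(4))
h.C=list(r.x);json.dump(h.C,open("pose.json","w"))
for c in("scene","top"):
    q=robot.read_camera(c);im=q["color"].copy();im=cv2.resize(im,None,fx=3,fy=3)
    def poly(cx,cy,hw,z,col):
        X=np.array([h.w(cx+i*hw,cy+j*hw,z) for i,j in((-1,-1),(1,-1),(1,1),(-1,1))])
        p=cv2.projectPoints(X,cv2.Rodrigues(np.array(q["R"]))[0],np.array(q["t"]),np.array(q["camera_matrix"]),np.array(q["D"]))[0].reshape(-1,2)
        cv2.polylines(im,[np.int32(p*3+1)],True,col,1)
    poly(0,0,.092,.04,(0,255,255))
    for k,col in zip("abcd",((0,0,255),(0,255,0),(255,0,0),(255,0,255))):poly(*h.L[k],.032,.046,col)
    y,x=(130,150) if c=="scene" else(140,190)
    cv2.imwrite(f"pics/o_{c}.png",im[y*3:y*3+390,x*3:x*3+420])
a=cv2.hconcat([cv2.imread("pics/o_scene.png"),cv2.imread("pics/o_top.png")])
cv2.imwrite("pics/ov.png",cv2.resize(a,(800,371)))
h.go(robot,-.042-.022,-.042,.075)
E
```

```text
[ 0.5508375  -0.0088375   0.10901582] [ 0.0031 -0.0004  0.0003  0.0015  0.0023  0.0023 -0.0009 -0.0024 -0.0004
  0.0006 -0.0042  0.0026  0.0011 -0.0012 -0.0012 -0.0031]
t 0.8 delta [ 0.4552 -0.4053  0.1436] spin 0.1787 pos [ 0.1703 -0.5754  0.2187] f [0.98 0.32 0.12] tilt [ 0. -0. -1.]
```

View pics/ov.png

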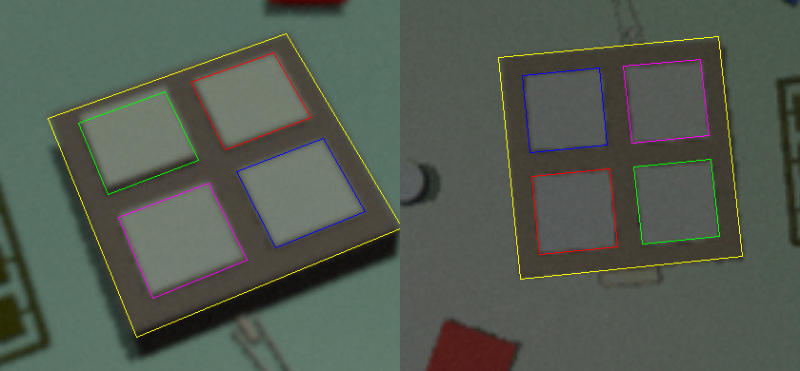

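The overlay fits well in both views, and only b (green) sits offset, as a raised cover would. I'll probe home-looking cover a first for a reference height, then b. I shut the gripper and travel high.

```bash
python3 -c "
from plant import robot;import h
h.go(robot,-.064,.042,.12)"
```

```text
t 0.8 delta [ 0.4702 -0.488   0.0986] spin 0.1787 pos [ 0.1703 -0.5754  0.2187] f [0.98 0.32 0.12] tilt [ 0. -0. -1.]
```

```bash
python3 -m pendant '[{"delta_pos":[0.03,-0.03,0],"spin":0.05},{"delta_pos":[0.06,-0.06,0],"spin":0.1},{"delta_pos":[0.09,-0.09,0],"spin":0.15},{"delta_pos":[0.12,-0.12,0],"spin":0.179},{"delta_pos":[0.15,-0.15,0],"spin":0.179},{"delta_pos":[0.18,-0.18,0],"spin":0.179},{"delta_pos":[0.21,-0.22,0],"spin":0.179},{"delta_pos":[0.24,-0.25,0],"spin":0.179},{"delta_pos":[0.27,-0.28,0],"spin":0.179},{"delta_pos":[0.30,-0.31,0],"spin":0.179}]' 1 20
python3 -c "
from plant import robot;import h
h.go(robot,-.064,.042,.07)"
```

```text
t: 1.8
tool_pos: [0.3706, -0.1914, 0.219]
orientation: [3.136, 0.17, 0.002]
force: [0.4, -0.1, -0.4]
opening: 0.0179
t 1.8 delta [ 0.1348 -0.204   0.149 ] spin -0.0005 pos [ 0.3706 -0.1914  0.219 ] f [ 0.4  -0.07 -0.42] tilt [ 0.001 -0.001 -1.   ]
```

```bash
python3 -m pendant '[{"delta_pos":[0.025,-0.035,0.01],"spin":0},{"delta_pos":[0.05,-0.07,0.03],"spin":0},{"delta_pos":[0.07,-0.105,0.05],"spin":0},{"delta_pos":[0.095,-0.14,0.07],"spin":0},{"delta_pos":[0.115,-0.175,0.09],"spin":0},{"delta_pos":[0.135,-0.204,0.12],"spin":0},{"delta_pos":[0.135,-0.204,0.149],"spin":0},{"delta_pos":[0.135,-0.204,0.149],"spin":0},{"delta_pos":[0.135,-0.204,0.149],"spin":0}]'
python3 - <<'E'
from plant import robot;import h,cv2
h.go(robot,-.064,.042,.05);print(robot.read_state()["opening"])
cv2.imwrite("pics/s2.png",cv2.resize(robot.read_camera("scene")["color"][60:300,100:360],None,fx=2.3,fy=2.3))
E
```

```text
t: 2.7
tool_pos: [0.4823, 0.0258, 0.0701]
orientation: [3.136, 0.171, -0.001]
force: [-0.1, -0.2, 0.6]
opening: 0.0003
t 2.7 delta [ 0.0004 -0.0001  0.0201] spin -0.0003 pos [0.4823 0.0258 0.0701] f [-0.06 -0.16  0.61] tilt [-0.001 -0.001 -1.   ]
0.00034735837197913996
```

View pics/s2.png

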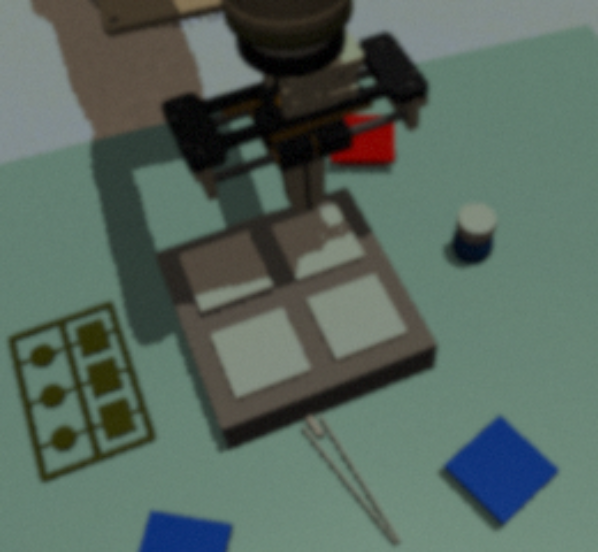

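The shut fingers stand over cover a's near edge, at about (307,195) in the crop. I'll come down gently and let it settle.

```bash
python3 -m pendant '[{"delta_pos":[0,0,0.01],"spin":0},{"delta_pos":[0,0,0.017],"spin":0},{"delta_pos":[0,0,0.020],"spin":0},{"delta_pos":[0,0,0.022],"spin":0},{"delta_pos":[0,0,0.022],"spin":0}]'
python3 -m pendant '[{"delta_pos":[0,0,0.001],"spin":0},{"delta_pos":[0,0,0.001],"spin":0}]'
python3 -m pendant '[{"delta_pos":[0,0,0.001],"spin":0},{"delta_pos":[0,0,0.001],"spin":0}]'
```

```text
t: 3.25
tool_pos: [0.4832, 0.0253, 0.049]
orientation: [3.136, 0.169, 0.002]
force: [0.5, 0.4, -0.8]
opening: 0.0003
t: 3.45
tool_pos: [0.4832, 0.0253, 0.0481]
orientation: [3.136, 0.169, 0.002]
force: [0.1, 0.6, 0.5]
opening: 0.0006
t: 3.65
tool_pos: [0.4832, 0.0253, 0.047]
orientation: [3.136, 0.169, 0.002]
force: [0.6, -0.4, -0.3]
opening: 0.0007
```

```bash
python3 -m pendant '[{"delta_pos":[0,0,0.001],"spin":0},{"delta_pos":[0,0,0.001],"spin":0}]'
python3 -m pendant '[{"delta_pos":[0,0,0.0005],"spin":0},{"delta_pos":[0,0,0.0005],"spin":0}]'
```

```text
t: 3.85
tool_pos: [0.4834, 0.0253, 0.0463]
orientation: [3.136, 0.169, 0.003]
force: [-0.4, -0.6, 3.3]
opening: 0.0002
t: 4.05
tool_pos: [0.4834, 0.0253, 0.0463]
orientation: [3.136, 0.169, 0.003]
force: [-3.1, -1.0, 6.7]
opening: 0.0001
```

Cover a is home: it stopped hard at 46.3 mm and the force rose with no movement. Next I lift and go to the same edge of b.

```bash
python3 -m pendant '[{"delta_pos":[0,0,-0.005],"spin":0},{"delta_pos":[0,0,-0.024],"spin":0},{"delta_pos":[0,0.03,-0.024],"spin":0},{"delta_pos":[0,0.06,-0.024],"spin":0},{"delta_pos":[0,0.084,-0.024],"spin":0},{"delta_pos":[0,0.084,-0.024],"spin":0},{"delta_pos":[0,0.084,-0.024],"spin":0}]'
python3 -c "
from plant import robot;import h
h.go(robot,-.064,-.042,.053)"
```

```text
t: 4.75
tool_pos: [0.4923, -0.0583, 0.0704]
orientation: [3.136, 0.167, 0.003]
force: [-0.0, 0.2, -0.6]
opening: 0.0005
t 4.75 delta [-0.0005 -0.0008  0.0174] spin -0.0025 pos [ 0.4923 -0.0583  0.0704] f [-0.02  0.23 -0.57] tilt [ 0.002 -0.001 -1.   ]
```

```bash
python3 -m pendant '[{"delta_pos":[0,-0.001,0.01],"spin":0},{"delta_pos":[0,-0.001,0.015],"spin":0},{"delta_pos":[0,-0.001,0.018],"spin":0},{"delta_pos":[0,-0.001,0.018],"spin":0}]'
python3 -m pendant '[{"delta_pos":[0,0,0.001],"spin":0},{"delta_pos":[0,0,0.001],"spin":0}]'
python3 -m pendant '[{"delta_pos":[0,0,0.001],"spin":0},{"delta_pos":[0,0,0.001],"spin":0}]'
python3 -m pendant '[{"delta_pos":[0,0,0.001],"spin":0},{"delta_pos":[0,0,0.001],"spin":0}]'
```

```text
t: 5.15
tool_pos: [0.4915, -0.0566, 0.0514]
orientation: [3.137, 0.168, -0.0]
force: [0.3, 0.0, 1.0]
opening: 0.0004
t: 5.35
tool_pos: [0.4916, -0.0565, 0.0506]
orientation: [3.137, 0.169, 0.0]
force: [-0.6, 0.6, 1.5]
opening: 0.0003
t: 5.55
tool_pos: [0.4917, -0.0566, 0.0504]
orientation: [3.137, 0.169, 0.0]
force: [-3.8, 1.1, 7.3]
opening: 0.0001
t: 5.75
tool_pos: [0.4917, -0.0566, 0.0502]
orientation: [3.137, 0.169, 0.0]
force: [-5.7, 1.0, 9.7]
opening: 0.0002
```

Contact on b came about 4 mm higher than on a. I'll look at it while it is held down, to see whether it has tipped.

```bash
python3 - <<'E'
from plant import robot;import h,cv2,numpy as np
h.go(robot,-.064,-.042,.05)
a=robot.read_camera("scene")["color"][150:240,150:290];b=robot.read_camera("scene")["color"]
a=cv2.resize(a,None,fx=5,fy=5,interpolation=3);cv2.imwrite("pics/s3.png",cv2.convertScaleAbs(a,alpha=1.5))
E
```

```text
t 5.75 delta [-0.0001  0.0009  0.0002] spin -0.0013 pos [ 0.4917 -0.0566  0.0502] f [-5.65  1.03  9.72] tilt [ 0. -0. -1.]
```

View pics/s3.png

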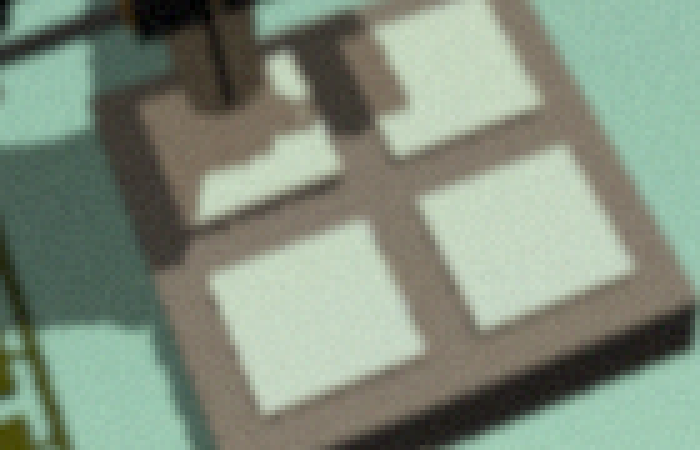

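```bash
python3 - <<'E'
from plant import robot;import h,cv2,numpy as np
q=robot.read_camera("scene");y,x,k=150,150,5
im=cv2.convertScaleAbs(cv2.resize(q["color"][y:y+90,x:x+140],None,fx=k,fy=k,interpolation=3),alpha=1.5)
def draw(T,col):
    X=[]
    for i,j in((-1,-1),(1,-1),(1,1),(-1,1)):
        px,pz=i*.032+.008,.018   # about pivot at r=-8 mm, plug bottom z=.0325
        c,s=np.cos(T),np.sin(T)
        X.append(h.w(-.042-.008+c*px-s*pz,-.042+j*.032,.0325+s*px+c*pz))
    p=cv2.projectPoints(np.array(X),cv2.Rodrigues(np.array(q["R"]))[0],np.array(q["t"]),np.array(q["camera_matrix"]),np.array(q["D"]))[0].reshape(-1,2)
    cv2.polylines(im,[np.int32((p-[x,y]+.5)*k)],True,col,1)
draw(0,(0,0,255));draw(.18,(0,160,0))
cv2.imwrite("pics/s4.png",im)
E
```

```text
(no output)
```

View pics/s4.png

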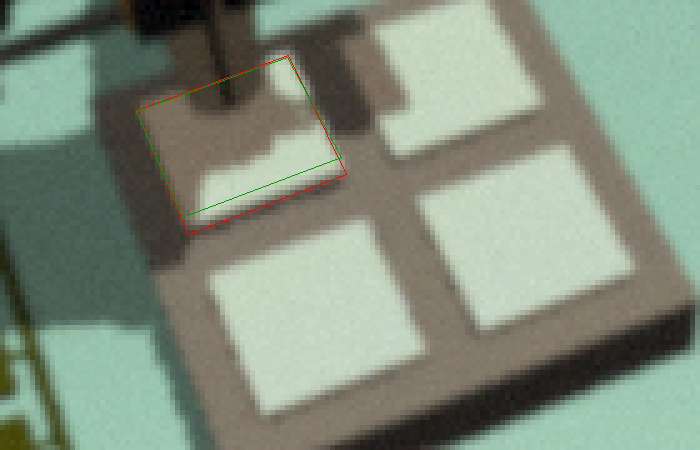

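That comparison is ambiguous. I'll put the start picture and the current one side by side for cover b.

```bash
python3 - <<'E'
from plant import robot;import cv2
q=robot.read_camera("scene")["color"];o=cv2.imread("pics/scene0.png")
f=lambda a:cv2.convertScaleAbs(cv2.resize(a[155:205,168:225],None,fx=7,fy=7,interpolation=3),alpha=1.5)
im=cv2.hconcat([f(o),f(q)])
for i in range(0,350,35):cv2.line(im,(0,i),(800,i),(0,0,255),1)
for i in range(0,399,35):
    for d in(0,399):cv2.line(im,(i+d,0),(i+d,350),(255,0,0),1)
cv2.imwrite("pics/s5.png",im)
E
```

```text
(no output)
```

View pics/s5.png

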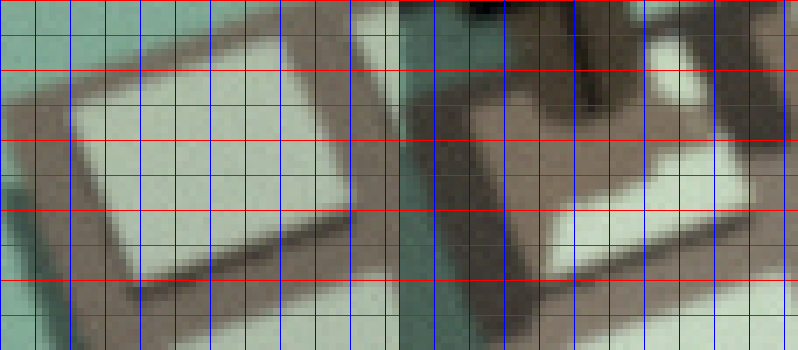

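Honest reading: b stands about 4 mm high, but its far edge hasn't moved (crop (351,205) both times), so it hasn't tipped. The tool's sideways friction (-5.7 N in x) is holding it against tipping. I'll back off and press nearer the edge, yielding toward -x as the plate swings.

```bash
python3 -m pendant '[{"delta_pos":[0,0,-0.004],"spin":0},{"delta_pos":[0,0.001,-0.004],"spin":0},{"delta_pos":[-0.003,0.001,-0.002],"spin":0},{"delta_pos":[-0.003,0.001,-0.002],"spin":0}]'
python3 -c "
from plant import robot;import h
h.go(robot,-.042-.025,-.042,.051)"
```

```text
t: 6.35
tool_pos: [0.4882, -0.0579, 0.0517]
orientation: [3.137, 0.169, -0.001]
force: [0.3, -0.1, 0.3]
opening: 0.0006
t 6.35 delta [0.0006 0.     0.0007] spin -0.0015 pos [ 0.4882 -0.0579  0.0517] f [ 0.26 -0.1   0.31] tilt [-0.001 -0.    -1.   ]
```

```bash
python3 -m pendant '[{"delta_pos":[0,0,0.001],"spin":0},{"delta_pos":[-0.0007,0,0.0015],"spin":0},{"delta_pos":[-0.0007,0,0.0015],"spin":0}]'
python3 -m pendant '[{"delta_pos":[-0.001,0,0.0006],"spin":0},{"delta_pos":[-0.001,0,0.0006],"spin":0}]'
python3 -m pendant '[{"delta_pos":[-0.001,0,0.0006],"spin":0},{"delta_pos":[-0.001,0,0.0006],"spin":0}]'
```

```text
t: 6.65
tool_pos: [0.4873, -0.058, 0.05]
orientation: [3.137, 0.169, -0.002]
force: [0.7, -0.2, 1.4]
opening: 0.0003
t: 6.85
tool_pos: [0.4862, -0.0581, 0.0493]
orientation: [3.137, 0.169, -0.002]
force: [-0.8, -0.4, 0.8]
opening: 0.0005
t: 7.05
tool_pos: [0.4853, -0.0582, 0.0488]
orientation: [3.137, 0.169, -0.001]
force: [0.1, 1.1, 1.8]
opening: 0.0003
```

Now it gives way at under 2 N. I'll keep on until it stops.

```bash
python3 -m pendant '[{"delta_pos":[-0.0005,0,0.0006],"spin":0},{"delta_pos":[-0.0005,0,0.0006],"spin":0}]'
python3 -m pendant '[{"delta_pos":[-0.0003,0,0.0006],"spin":0},{"delta_pos":[-0.0003,0,0.0006],"spin":0}]'
python3 - <<'E'
from plant import robot;import cv2
q=robot.read_camera("scene")["color"];o=cv2.imread("pics/scene0.png")
f=lambda a:cv2.convertScaleAbs(cv2.resize(a[155:205,168:225],None,fx=7,fy=7,interpolation=3),alpha=1.5)
im=cv2.hconcat([f(o),f(q)])
for i in range(0,350,35):cv2.line(im,(0,i),(800,i),(0,0,255),1)
cv2.imwrite("pics/s6.png",im)
E
```

```text
t: 7.25
tool_pos: [0.4853, -0.0583, 0.0486]
orientation: [3.137, 0.169, 0.0]
force: [-0.2, 1.0, 4.2]
opening: 0.0003
t: 7.45
tool_pos: [0.4854, -0.0582, 0.0484]
orientation: [3.137, 0.169, 0.001]
force: [-1.0, 0.3, 5.5]
opening: 0.0006
```

View pics/s6.png

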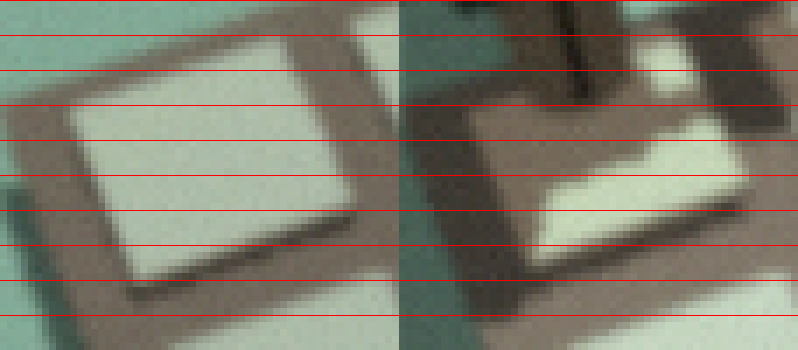

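Cover b has tipped. Its far edge rose about 20 px in the crop, it moved under 2 N, and it stopped at 48.4 mm, 2.1 mm above a. I release it, let it level, and move over its middle.

```bash
python3 -m pendant '[{"delta_pos":[0.001,0,-0.002],"spin":0},{"delta_pos":[0.001,0,-0.005],"spin":0},{"delta_pos":[0.001,0,-0.015],"spin":0},{"delta_pos":[0.028,0,-0.015],"spin":0},{"delta_pos":[0.028,0,-0.015],"spin":0},{"delta_pos":[0.028,0,-0.015],"spin":0}]'
python3 - <<'E'
from plant import robot;import h,cv2
h.go(robot,-.042,-.042,.0515)
q=robot.read_camera("scene")["color"]
cv2.imwrite("pics/s7.png",cv2.convertScaleAbs(cv2.resize(q[150:240,150:290],None,fx=5,fy=5,interpolation=3),alpha=1.5))
E
```

```text
t: 8.1
tool_pos: [0.5132, -0.0552, 0.0637]
orientation: [3.137, 0.169, 0.001]
force: [0.0, 0.7, -0.9]
opening: 0.0006
t 8.1 delta [ 0.0005 -0.      0.0122] spin -0.0011 pos [ 0.5132 -0.0552  0.0637] f [ 0.02  0.73 -0.91] tilt [ 0.001 -0.    -1.   ]
```

View pics/s7.png

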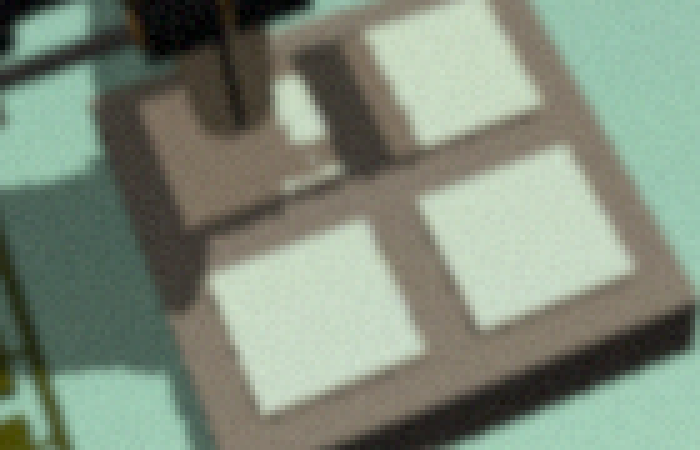

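Cover b is level again, with its far edge at about (343,170), and the fingers are over its middle. Now I press.

```bash
python3 -m pendant '[{"delta_pos":[0,0,0.008],"spin":0},{"delta_pos":[0,0,0.012],"spin":0},{"delta_pos":[0,0,0.013],"spin":0},{"delta_pos":[0,0,0.013],"spin":0}]'
python3 -m pendant '[{"delta_pos":[-0.0003,0,0.001],"spin":0},{"delta_pos":[-0.0003,0,0.001],"spin":0}]'
python3 -m pendant '[{"delta_pos":[-0.0003,0,0.001],"spin":0},{"delta_pos":[-0.0003,0,0.001],"spin":0}]'
```

```text
t: 8.55
tool_pos: [0.5119, -0.0552, 0.05]
orientation: [-3.137, -0.169, 0.002]
force: [0.7, 1.2, -0.1]
opening: 0.0005
t: 8.75
tool_pos: [0.512, -0.0553, 0.0496]
orientation: [3.137, 0.169, 0.0]
force: [-0.3, 0.7, 5.8]
opening: 0.0002
t: 8.95
tool_pos: [0.5121, -0.0553, 0.0495]
orientation: [3.137, 0.169, 0.002]
force: [-0.5, -0.2, 8.9]
opening: 0.0003
```

```bash
python3 -m pendant '[{"delta_pos":[-0.0003,0,0.0015],"spin":0},{"delta_pos":[-0.0003,0,0.0025],"spin":0},{"delta_pos":[-0.0003,0,0.0035],"spin":0},{"delta_pos":[-0.0003,0,0.0035],"spin":0}]'
```

```text
t: 9.35
tool_pos: [0.5122, -0.0553, 0.0468]
orientation: [3.137, 0.169, 0.003]
force: [-3.0, 0.5, 8.2]
opening: 0.0001
```

It is sinking. I press on until it stops firmly.

```bash
python3 -m pendant '[{"delta_pos":[-0.0003,0,0.001],"spin":0},{"delta_pos":[-0.0005,0,0.002],"spin":0},{"delta_pos":[-0.0005,0,0.0025],"spin":0},{"delta_pos":[-0.0005,0,0.0025],"spin":0}]'
```

```text
t: 9.75
tool_pos: [0.5122, -0.0553, 0.0462]
orientation: [3.137, 0.169, 0.005]
force: [-8.2, 2.5, 19.6]
opening: 0.0005
```

It stopped at 46.2 mm under 20 N, the same height as a. I lift clear and look.

```bash
python3 -m pendant '[{"delta_pos":[0.0005,0,-0.002],"spin":0},{"delta_pos":[0,0,-0.02],"spin":0},{"delta_pos":[0,0,-0.06],"spin":0},{"delta_pos":[0,0.0,-0.1],"spin":0},{"delta_pos":[-0.02,0.04,-0.13],"spin":0},{"delta_pos":[-0.04,0.08,-0.15],"spin":0},{"delta_pos":[-0.06,0.12,-0.15],"spin":0},{"delta_pos":[-0.08,0.16,-0.15],"spin":0},{"delta_pos":[-0.1,0.2,-0.15],"spin":0},{"delta_pos":[-0.1,0.23,-0.15],"spin":0}]'
python3 -m pendant '[{"delta_pos":[-0.02,0.04,0],"spin":0},{"delta_pos":[-0.04,0.08,0],"spin":0},{"delta_pos":[-0.04,0.12,0],"spin":0},{"delta_pos":[-0.04,0.12,0],"spin":0},{"delta_pos":[-0.04,0.12,0],"spin":0}]'
python3 - <<'E'
from plant import robot;import h,cv2,numpy as np
s=robot.read_state();print(s["t"],np.abs(s["dq"]).max(),s["force"])
q=robot.read_camera("scene");y,x,k=130,130,4
im=cv2.convertScaleAbs(cv2.resize(q["color"][y:y+140,x:x+180],None,fx=k,fy=k,interpolation=3),alpha=1.4)
for n in"abcd":
    X=np.array([h.w(h.L[n][0]+i*.032,h.L[n][1]+j*.032,.046) for i,j in((-1,-1),(1,-1),(1,1),(-1,1))])
    p=cv2.projectPoints(X,cv2.Rodrigues(np.array(q["R"]))[0],np.array(q["t"]),np.array(q["camera_matrix"]),np.array(q["D"]))[0].reshape(-1,2)
    cv2.polylines(im,[np.int32((p-[x,y]+.5)*k)],True,(0,0,255),1)
cv2.imwrite("pics/s8.png",im);cv2.imwrite("pics/s9.png",q["color"])
for m in robot.mark_of("scene","cover_a"):print(round(m["score"],2),(np.array(q["R"]).T@(np.array(m["location"])-q["t"])).round(4))
E
```

```text
t: 10.75
tool_pos: [0.4349, -0.2972, 0.1958]
orientation: [3.137, 0.166, 0.004]
force: [1.3, -0.9, 0.0]
opening: 0.0007
t: 11.25
tool_pos: [0.4071, -0.4211, 0.1946]
orientation: [-3.136, -0.163, -0.002]
force: [0.7, 0.6, 0.4]
opening: 0.0007
11.25 0.035287638530774074 [0.72246013 0.6089433  0.40130191]
0.91 [0.5891 0.0352 0.0409]
0.9 [ 0.5971 -0.0454  0.0427]
0.89 [ 0.731  -0.1463  0.0111]
0.89 [0.7434 0.1032 0.0115]
0.76 [0.5016 0.0272 0.037 ]
0.69 [ 0.5123 -0.0567  0.0437]
0.57 [0.3746 0.117  0.0138]
```

View pics/s8.png

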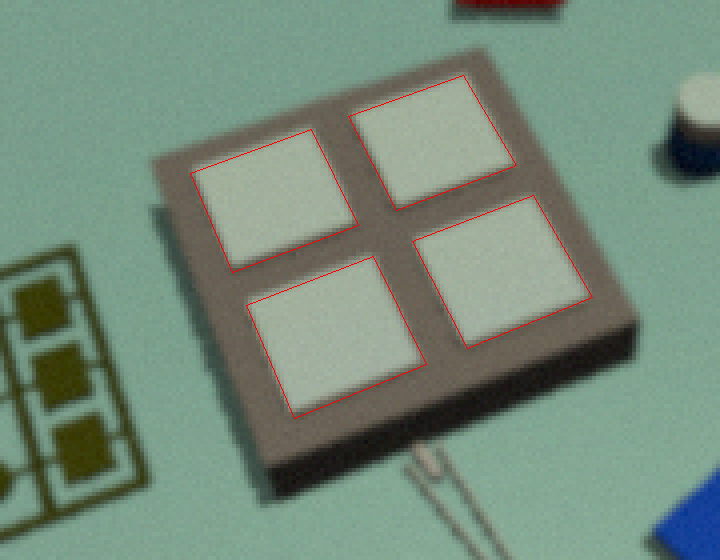

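View pics/s9.png

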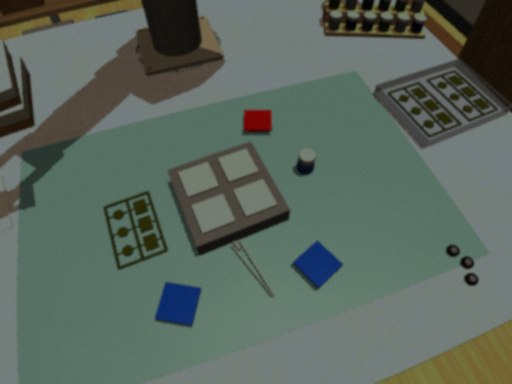

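All four plates now fit the home-height outlines, with b at crop (275,200). The extra shadow at b is gone, and the pot, sprue, tweezers and look-alikes are where they were. Handing in.

```bash
python3 -c "
from plant import robot;print(robot.close_job())"
```

```text
the job is handed in; nothing more can be done
None
```

The rocking cover was cover_b, and it is now pressed fully home and level with the other three. I handed the job in at about 11.3 s, with the arm clear of everything.

- **Finding it:** I pressed cover_a near its edge first. It stopped hard at 46.3 mm, so it was home. Cover_b tipped under less than 2 N and stopped at 48.4 mm, then came back level when released. I never pressed c and d; in the pictures both looked home throughout.
- **Pressing it in:** I pressed b on its middle. The post gave way at roughly 10 N, and the plate sank to 46.2 mm and held there under about 20 N.
- **Last checks:** in the final picture all four covers match the home-height outlines and b's extra shadow is gone. By eye, the paint pot, sprue frame, tweezers and the red and blue look-alikes have not moved. I did not press b's edge again after seating it.
- **What went wrong once:** my first edge press on b reached nearly 10 N without tipping it, because sideways friction at the fingertip held it. The picture showed it hadn't moved, so I pressed again nearer the edge, letting the fingertip follow the plate, and then it tipped.

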